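Grip a turned bobbin in the finishing stand

ROBOT

A 6-joint arm with a two-finger parallel gripper is mounted at the origin on the work surface. World frame = base frame: x ahead of the robot, y to its left, z up, the work surface at z = 0. Lengths are in mm, angles in rad, forces in N, time in s.
With the tool pointing down it reaches from about 275 to 750 mm from the base axis. Payload 10.2 kg.
Tool frame: the origin (TCP) lies at the very end of the fingers, on their centre line; the grasp point (between the pads) lies ctrl.grip_depth behind it (ctrl.grip_depth is the distance from the TCP to the grasp point, in mm); z points along the fingers, y is the direction in which the jaws open and shut (so a half turn about z gives the same grasp; the last joint's range is limited). The gripper opens to 85 mm and grips with 20 to 120 N. Pads are 22 mm wide; open, the fingers measure 114 mm over their backs; the gripper's body (76 mm by 85 mm) begins 54 mm behind the grasp point. The pads swing forward as they close: fully open they stand 13 mm farther back than shut.
Start: joints at [1.033, 0.313, 1.498, -0, 1.331, -0.223], TCP at [162.567, 499.203, 231.294] pointing down, gripper open.
Joint ranges: [-2.94, 2.94], [-0.97, 2.17], [0.19, 2.56], [-1.23, 4.37], [0.02, 3.11], [-2.88, 2.88]. Speed limits (rad/s): [2.39, 2.39, 3.01, 3.14, 3.14, 3.14].

INTERFACE

Orientations are given as a unit quaternion [w, x, y, z].
In Python, from rig import telemetry, eyes, ctrl, nets gives the robot as it stands. The module is installed in compiled form; this text tells all that it offers.
- The arm moves only by the tool drive_tool, never from a script. Its argument "series" is text: rows parted by semicolons, each of 7 numbers parted by spaces: the shift along the tool's x, y, z normalised to -1 to 1, where 1 is 0.12 m, then the turn, a rotation vector about the tool's x, y, z normalised to -1 to 1, where 1 is 0.5 rad, then the opening, from 0 (shut) to 1 (fully open). In form: tx ty tz wx wy wz hand; .... A call has 1 to 20 rows; each row is the pose to reach, as a shift and turn from the pose measured when the call began, along the tool's axes at that moment; what a row does not reach only later rows make up. A row lasts 1/10 s, in which the tool goes at most 50 mm and 8.59 degrees, less where a joint would pass 70% of its speed; a pose out of reach is approached as far as the arm can. A call with a number of a shift or a turn outside -1 to 1 is refused whole. A call with a gripper value outside its range is refused whole. The fingers move at their own pace and stop on an object; "newtons" is the grip in N (left out, the last holds). Time passes only in rows, so rows that repeat a pose let the fingers close. It gives the time, the measured TCP pose, the force and the opening at its end, in the units of the state.
- telemetry.sense(): the state, without advancing time (a new reading comes with each control period).
- eyes.capture(name): name is "side" or "top"; returns a dict with "frame" (400x640x3 uint8, red, green, blue), "fx", "fy", "cx", "cy" (pixels), "view" (4x4, takes a point from world to camera coordinates). Camera axes: x right, y up, looking along -z (the intrinsics and any distortion apply to the point x, -y, -z); pixel columns grow to the right and rows downward; lengths in mm; the calibration is good to about 2 mm. A picture is of the moment at which its call begins. There is no depth.
- ctrl.finish_job(): hands the job in, once; it reports no verdict.
Trained networks look in a picture, given as the dict that the camera call returned (one of the last four; its "shot" number tells which), for a name from the list of things; names that differ only in an ending like _2 or _b are one class to them, and where a whole thing is asked for, a point or a joint stands for the part that bears it (a point fixed in the world has none). Each returns a list of dicts, best first, with "confidence" (0 to 1); they miss things now and then, are a little off and sometimes report something else, mostly with a low value. They report only what shows in the picture. A call takes as long as a camera call.
- nets.spot_in(name, picture): "rect" ([left, top, right, bottom] in pixels, round what is visible of it).
The state is a dict: "time_s": time; "joints": joint angles; "dq": joint speeds; "tau": joint torques, N m; "eef_pos": TCP position; "ee_rot": TCP orientation; "force": force on the tool from outside, world axes, zero at the start; "wrist_torque": the same for the moment, N m; "grip_width": opening from 0.0 (shut) to 1.0 (fully open).
Only numpy, scipy, OpenCV 4.12 (cv2) and the standard library are available. Lean on these libraries where they do the work, as an engineer would, in place of code of your own. Each camera call takes 0.05 s, during which the arm holds its last target. There are 200 camera calls.

TASK

The dark wooden bobbin lies loose in the two V-rests of the finishing stand. Hold it ready for waxing: pull the tailstock's locking pin up by its black knob, slide the tailstock along the bed to the bobbin until the bobbin is right home against the head plate and the sprung pad is pressed about half-way in, then let the pin down and ease the tailstock to and fro until the pin drops fully into a notch of the rack, and let go. Do not crush the bobbin, leave it in its rests, and leave the things beside the stand where they are.

Things in the scene. Friction and masses are not known exactly. Their poses are not given: they have to be found in the camera images.
- stand: Finishing stand, screwed to the table: bed of two steel bars 600 mm long, 88 mm wide, tops 50 mm above the table; fixed grey head with hand wheel (top at 150 mm) at one end, sliding tailstock at the other, two wooden V-rests between, at y = -30 and +35 mm. Origin: on the table, on the bed's centre line; y along the bed towards the head, z up. Bed from y = -370 to 230, wheel to 260 mm.
- tailstock (a joint): Slide of the tailstock along the bed, m: 0 at the far end from the head, 0.16 nearest it. Carriage 104 mm square, its barrel's top 115 mm above the table. It is stiff: 9 N of drag, more than the pad's spring, so it stays where it is left even with the pad pressed. With the pin in a notch it has only 1 mm of play each way.
- pad (a joint): How far the tailstock's sprung pad is pressed in, m: 0 free, 0.030 at its stop (30 mm travel). The spring pushes with 4 N at the start of its travel and 6 N at the end; past the stop the push is rigid.
- pin (a joint): Height of the spring-loaded locking pin, m: 0 fully down in a notch, about 0.008 resting on a land, 0.014 fully up; above 0.0085 the tailstock can slide. The pin (5 mm, flat tip) goes straight down from the knob to the rack; its spring pushes it down with 8 N at 0, 12 N at the top; it cannot drop while a finger presses the knob sideways harder than that. It starts on a land or in a notch.
- knob (a point): Grip point of the black knob on the locking pin, an upright cylinder 26 mm across that stands 125 to 155 mm above the table with the pin fully down; the point is on its axis, then 142 mm up; all rise with the pin. On the bed's centre line, 135 mm behind the free pad's face. The rest of the tailstock is lower than 116 mm. Moves with the tailstock.
- pad_face (a point): Centre of the face of the tailstock's sprung pad, a round rubber-faced plate 36 mm across that looks towards the head.
- head_face (a point): Centre of the face of the fixed head plate, a round rubber-faced plate 40 mm across that looks towards the tailstock. Its y axis runs along the bed, away from the tailstock.
- bobbin_head (a point): Centre of the bobbin's end that faces the head (flange 54 mm across). At the start it lies 10 to 35 mm short of the head plate. The bobbin slides lengthwise in the rests (1 to 3 N) when the pad pushes it.
- bobbin_tail (a point): Centre of the bobbin's other end (flange 48 mm across), which faces the pad; 15 to 105 mm from the free pad at the start.
- wax_tin: Bystander: round flat tin, 84 mm across, 30 mm high, on the robot's side of the stand. Origin: centre of its underside.
- screwdriver: Bystander: screwdriver 180 mm long, lying on the robot's side of the stand beside the tailstock.
- oil_jar: Bystander: amber glass jar, 64 mm across, 85 mm high, on the far side of the stand. Origin: centre of its underside.
- brush: Bystander: brush 190 mm long, lying on the far side of the stand.
- spare_bobbin: Bystander: a second bobbin, 200 mm high, standing upright on the far side of the stand near the head. Origin: centre of its underside.
- rack_line (a point): A point of the stand over the notched steel rack between the bed bars, at the height of its lands (45 mm), at stand y = -250 mm. The rack reaches 100 mm to either side: square notches 7 mm wide and 9 mm deep, one every 15 mm, with flat lands 8 mm wide between. Where the notches lie along the bed differs by up to a whole pitch from stand to stand and is not given: feel for them.
- bobbin: The bobbin, a turned dark-wood spool 200 mm long, barrel 32 mm across, 0.11 to 0.22 kg, lying loose in the rests along the bed. Origin: on its axis, half-way along, 98 mm above the table; y along its axis towards the head.

How it is judged (in metres and radians):
At the end, for the whole second after the job is handed in: The locking pin is down in a notch (within 2 mm of fully down), the pad is pressed in by 4 to 26 mm of its 30 mm, the bobbin's ends are centred against the head plate and the pad (within 5 mm), the tailstock is at rest (value of joint pin below 0.002 m and value of joint pad between 0.004 and 0.026 m and distance between bobbin_head and head_face below 0.005 m and distance between bobbin_tail and pad_face below 0.005 m and velocity of joint tailstock between -0.005 and 0.005 m/s); the robot touches nothing.
It fails at once if the bobbin is squeezed or struck with more than 40 N (contact force between bobbin and anything else above 40 N).
It fails at once if the bobbin is lifted out of its rests (height (world z) of any of bobbin_head, bobbin_tail above 0.113 m).
It fails at once if a bystander is moved by more than 30 mm (distance of any of spare_bobbin, wax_tin, oil_jar, brush, screwdriver from where it was at the start of the episode above 0.03 m).
It also fails if it takes over 51 s, if anything falls off the work surface, if the arm or the gripper's body presses on something with over 40 N, if the wrist force passes 120 N, or if a joint passes its speed limit or range.

## Working session

There is one attempt and no reset: what is moved stays moved. The work goes in short steps, Python scripts to look and compute and a tool call to move; the robot and the scene stay as the last step left them, time stands still between calls to the robot, and variables do not carry over. Pictures are saved under pics/ and viewed, about 8 in all and at most 12, crops included, and the job is handed in when it is done.

Besides the shell and the picture viewer there is one more tool, called after "Call:" as a command line: name --argument value ..., lists and objects as JSON in quotes. drive_tool: Moves the arm, as the interface text tells. Scaled input: -1 to 1 covers 0.12 m each way for a shift and 0.5 rad each way for a turn. Its arguments: {"type":"object","properties":{"series":{"type":"string"},"newtons":{"type":"number"}},"required":["series"]}

```bash
mkdir -p pics; ls
cat > h.py <<'E'
from rig import telemetry, eyes, ctrl, nets
import numpy as np, cv2
def cam(n,save=None):
    p=eyes.capture(n)
    if save: cv2.imwrite('pics/'+save,p['frame'][:,:,::-1])
    return p
def proj(p,X):
    V=np.array(p['view']);c=V[:3,:3]@np.array(X,float)+V[:3,3]
    return np.array([p['fx']*c[0]/-c[2]+p['cx'],p['fy']*-c[1]/-c[2]+p['cy']])
def ray(p,uv):
    V=np.array(p['view']);R=V[:3,:3];o=-R.T@V[:3,3]
    d=R.T@np.array([(uv[0]-p['cx'])/p['fx'],-(uv[1]-p['cy'])/p['fy'],-1]);return o,d/np.linalg.norm(d)
def atz(p,uv,z):
    o,d=ray(p,uv);return o+d*(z-o[2])/d[2]
def tri(p,a,q,b):
    A=0;B=0
    for pp,u in((p,a),(q,b)):
        o,d=ray(pp,u);M=np.eye(3)-np.outer(d,d);A=A+M;B=B+M@o
    return np.linalg.solve(A,B)
E
python3 - <<'E'
from h import *
s=telemetry.sense();print(s,ctrl.grip_depth)
P={n:cam(n,n+'0.png') for n in('side','top')}
for n,p in P.items():
    print(n,[k for k in p],p['fx'],p['fy'],p['cx'],p['cy'],np.round(p['view'],3).tolist(), {k:p[k] for k in p if k not in('frame','view')})
    for k in('stand','tailstock','knob','pad_face','head_face','bobbin','wax_tin','screwdriver','oil_jar','brush','spare_bobbin'):
        print(k,[(np.round(d['rect']).tolist(),round(d['confidence'],2)) for d in nets.spot_in(k,p)[:2]])
E
```

```text
pics
{'time_s': 0.0, 'joints': array([ 1.03262143e+00,  3.13469029e-01,  1.49844588e+00, -3.34804784e-05,
        1.33098775e+00, -2.23379457e-01]), 'dq': array([-3.00172685e-05, -1.15935619e-03, -1.29835604e-03, -1.85530983e-03,
       -6.71393989e-04,  1.69214573e-03]), 'tau': array([-5.67791813e-04, -4.12270260e+01, -2.59735465e+01, -2.66902116e-04,
        4.31520893e-03,  2.01045862e-05]), 'eef_pos': array([162.42504411, 498.97064108, 230.72202697]), 'ee_rot': array([-2.28331477e-04,  1.56744658e-01,  9.87638944e-01, -6.14128672e-04]), 'force': array([-0.15376856,  0.79007543, -0.80247801]), 'wrist_torque': array([ 0.05699081, -0.0274748 , -0.04115175]), 'grip_width': 1.0034566967380525} 18.700000000000003
side ['frame', 'fx', 'fy', 'cx', 'cy', 'view', 'shot'] 431.24206026529095 431.24206026529095 318.89713862953965 203.77415059448202 [[-0.999, -0.049, 0.02, 563.811], [0.05, -0.736, 0.675, -34.881], [-0.018, 0.675, 0.738, -1148.797], [0.0, 0.0, 0.0, 1.0]] {'fx': 431.24206026529095, 'fy': 431.24206026529095, 'cx': 318.89713862953965, 'cy': 203.77415059448202, 'shot': 1}
stand [([
[... 1035 characters left out ...]
0, 172.0, 474.0, 263.0], 0.96)]
tailstock [([373.0, 180.0, 461.0, 237.0], 0.83), ([231.0, 196.0, 337.0, 227.0], 0.22)]
knob [([373.0, 196.0, 400.0, 216.0], 0.59), ([444.0, 190.0, 461.0, 204.0], 0.45)]
pad_face [([374.0, 198.0, 401.0, 213.0], 0.71)]
head_face [([136.0, 172.0, 472.0, 259.0], 0.96)]
bobbin [([230.0, 194.0, 338.0, 228.0], 0.72), ([140.0, 174.0, 472.0, 260.0], 0.36)]
wax_tin []
screwdriver [([342.0, 272.0, 427.0, 288.0], 0.83), ([230.0, 196.0, 338.0, 230.0], 0.69)]
oil_jar [([358.0, 128.0, 390.0, 170.0], 0.59)]
brush [([230.0, 144.0, 323.0, 167.0], 0.75), ([138.0, 173.0, 474.0, 261.0], 0.4)]
spare_bobbin [([169.0, 122.0, 216.0, 172.0], 0.85), ([137.0, 173.0, 472.0, 261.0], 0.23)]
```

Run:
```python
import cv2
a=cv2.imread('pics/side0.png')[105:345,225:425];b=cv2.imread('pics/top0.png')[110:300,125:485]
cv2.imwrite('pics/a.png',cv2.resize(a,None,fx=2.5,fy=2.5,interpolation=cv2.INTER_CUBIC))
cv2.imwrite('pics/b.png',cv2.resize(b,None,fx=2.2,fy=2.2,interpolation=cv2.INTER_CUBIC))
```

```text
(no output)
```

View pics/a.png

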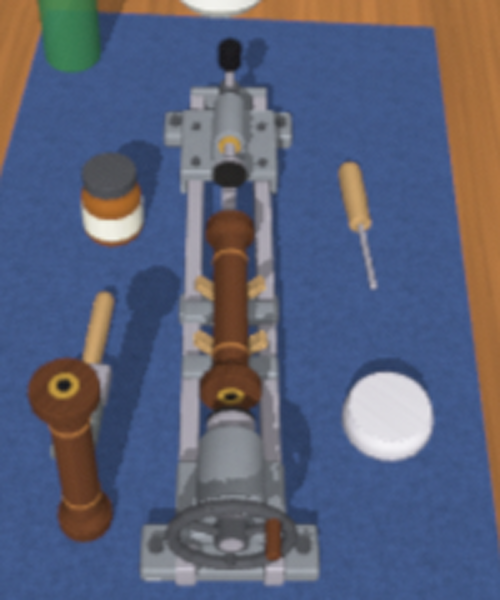

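View pics/b.png

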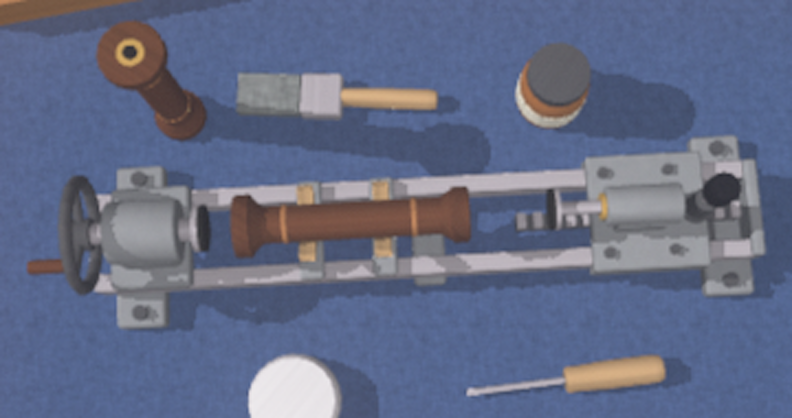

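```bash
cat > m.py <<'E'
from h import *
s=cam('side');t=cam('top')
S=lambda x,y:(225+(x+.5)/2.5-.5,105+(y+.5)/2.5-.5)
T=lambda x,y:(125+(x+.5)/2.2-.5,110+(y+.5)/2.2-.5)
r=lambda v:np.round(v,1)
# dark segmentation of knob
for n,p,(a,b,c,d) in(('s',s,(308,115,326,140)),('t',t,(430,180,470,215))):
    g=p['frame'][b:d,a:c].max(2); m=(g<45).astype(np.uint8)
    k,l,st,ce=cv2.connectedComponentsWithStats(m); print(n,[(st[i]+[a,b,0,0,0]).tolist() for i in range(1,k) if st[i][4]>20])
print('cams',r(ray(s,(0,0))[0]),r(ray(t,(0,0))[0]))
print('knobtop',r(tri(s,S(230,45),t,T(722,186))))
print('pad',r(tri(s,S(229.5,174),t,T(549,209))))
print('bobhead',r(tri(s,S(231,397),t,T(234,226))))
print('bobtail top z98',r(atz(t,T(468,215),98)), 'headplate',r(atz(t,T(209,228),98)),'bh',r(atz(t,T(234,226),98)),'pad',r(atz(t,T(548,209),98)))
for nm,uv,z in(('bedbarfar L',(194,197),50),('far R',(585,180),50),('near L',(194,282),50),('near R',(590,256),50),('frest1',(308,223),60),('rest2',(382,220),60)):
    print(nm,r(atz(t,T(*uv),z)))
E
python3 m.py
```

```text
s [[313, 121, 8, 12, 82]]
t []
cams [543.8 777.3 859.6] [ 411.5   99.2 1034.8]
knobtop [ 581.  -146.2  165.5]
pad [573.3 -15.2 103.2]
bobhead [558.4 253.5  99.2]
bobtail top z98 [568.7  53.7  98. ] headplate [557.3 274.8  98. ] bh [559.1 253.6  98. ] pad [573.9 -14.9  98. ]
bedbarfar L [593.1 298.3  50. ]
far R [608.9 -54.9  50. ]
near L [516.2 295.5  50. ]
near R [539.6 -57.4  50. ]
frest1 [567.8 194.2  60. ]
rest2 [570.5 128.5  60. ]
```

Call:
drive_tool --series "-0.4 -0.32 0 0 0 0 1; -0.8 -0.65 0 0 0 0 1; -1 -0.81 0 0 0 0 1; -1 -0.81 0 0 0 0 1" --newtons 40

```text
time_s: 1.7
eef_pos: [248.7, 366.5, 231.5]
ee_rot: [0.0, 0.159, 0.987, -0.0]
force: [-0.0, 0.3, 1.6]
grip_width: 0.998
```

Call:
drive_tool --series "-0.4 -0.32 0 0 0 0 1; -0.8 -0.65 0 0 0 0 1; -1 -0.81 0 0 0 0 1; -1 -0.81 0 0 0 0 1"

```text
time_s: 2.1
eef_pos: [334.1, 233.7, 231.8]
ee_rot: [0.001, 0.161, 0.987, -0.0]
force: [-0.1, 0.7, -1.1]
grip_width: 1.003
```

Call:
drive_tool --series "-0.4 -0.32 0 0 0 0 1; -0.8 -0.65 0 0 0 0 1; -1 -0.81 0 0 0 0 1; -1 -0.81 0 0 0 0 1"

```text
time_s: 2.5
eef_pos: [418.8, 100.6, 232.0]
ee_rot: [0.001, 0.163, 0.987, -0.001]
force: [0.2, -0.5, -0.5]
grip_width: 1.002
```

Call:
drive_tool --series "-0.4 -0.32 0 0 0 0 1; -0.8 -0.65 0 0 0 0 1; -1 -0.81 0 0 0 0 1; -1 -0.81 0 0 0 0 1"

```text
time_s: 2.9
eef_pos: [502.9, -32.6, 231.8]
ee_rot: [0.001, 0.165, 0.986, -0.001]
force: [-1.2, 1.0, -1.2]
grip_width: 1.001
```

```bash
cat >> h.py <<'E'
from scipy.spatial.transform import Rotation as Ro
def row(target,ydir=None):
    s=telemetry.sense();w,x,y,z=s['ee_rot'];R=Ro.from_quat([x,y,z,w])
    t=R.inv().apply(np.array(target)-s['eef_pos'])/120
    y_=np.array(ydir)/np.linalg.norm(ydir);G=Ro.from_matrix(np.column_stack([np.cross(y_,[0,0,-1]),y_,[0,0,-1]]))
    print('pos',np.round(s['eef_pos'],1),'f',np.round(s['force'],1),'w',round(s['grip_width'],3),'row',np.round(t,3),np.round((R.inv()*G).as_rotvec()/.5,3))
E
python3 -c "
from h import *
row([581.2,-148,231],[-.056,.998,0])"
```

```text
pos [502.9 -32.6 231.8] f [-1.2  1.  -1.2] w 1.001 row [-0.93  -0.697  0.01 ] [-0.003  0.005 -0.774]
```

Call:
drive_tool --series "-0.4 -0.3 0 0 0 -0.26 1; -0.8 -0.6 0 0 0 -0.52 1; -0.93 -0.7 0.01 0 0 -0.77 1; -0.93 -0.7 0.01 0 0 -0.77 1; -0.93 -0.7 0.01 0 0 -0.77 1"

```text
time_s: 3.4
eef_pos: [581.3, -147.0, 230.3]
ee_rot: [0.0, -0.027, 1.0, -0.0]
force: [-0.8, 1.1, 0.2]
grip_width: 0.999
```

Run:
```python
from h import *
row([581.2,-148,131],[-.056,.998,0])
a=cam('side')['frame'][60:200,240:400,::-1];b=cam('top')['frame'][130:270,340:500,::-1]
cv2.imwrite('pics/c.png',cv2.resize(np.hstack([a,b]),None,fx=2.5,fy=2.5,interpolation=cv2.INTER_CUBIC))
```

```text
pos [ 581.3 -147.   230.3] f [-0.8  1.1  0.2] w 0.999 row [ 0.002 -0.007  0.828] [-0.002  0.002 -0.005]
```

View pics/c.png

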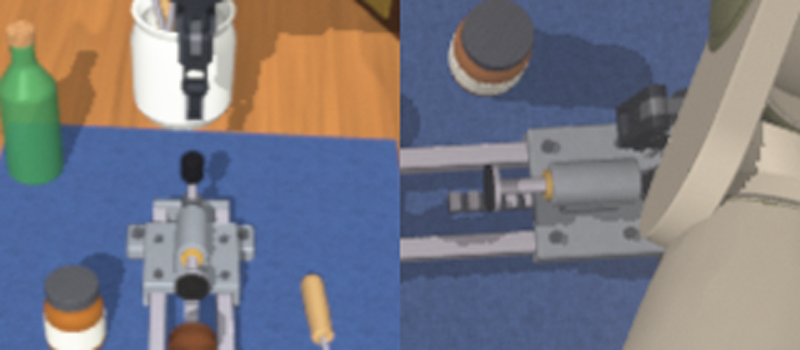

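Call:
drive_tool --series "0 -0.01 0.3 0 0 0 1; 0 -0.01 0.6 0 0 0 1; 0 -0.01 0.82 0 0 0 1; 0 -0.01 0.82 0 0 0 1; 0 -0.01 0.82 0 0 0 1"

```text
time_s: 4.0
eef_pos: [581.6, -146.9, 134.2]
ee_rot: [0.002, -0.028, 1.0, -0.001]
force: [0.9, -0.6, 0.8]
grip_width: 1.001
```

Call:
drive_tool --series "0 0 0 0 0 0 0; 0 0 0 0 0 0 0; 0 0 0 0 0 0 0; 0 0 0 0 0 0 0; 0 0 0 0 0 0 0; 0 0 0 0 0 0 0; 0 0 0 0 0 0 0; 0 0 0 0 0 0 0" --newtons 40

```text
time_s: 4.8
eef_pos: [582.0, -148.3, 136.0]
ee_rot: [0.003, -0.028, 1.0, -0.003]
force: [-1.6, -3.4, 8.5]
grip_width: 0.288
```

Run:
```python
from h import *
row([581.2,-148,137],[-.056,.998,0])
a=cam('side')['frame'][60:200,240:400,::-1]
cv2.imwrite('pics/d.png',cv2.resize(a,None,fx=3,fy=3,interpolation=cv2.INTER_CUBIC))
```

```text
pos [ 582.  -148.3  136. ] f [-1.6 -3.4  8.5] w 0.288 row [ 0.007  0.003 -0.009] [-0.011  0.01  -0.002]
```

View pics/d.png

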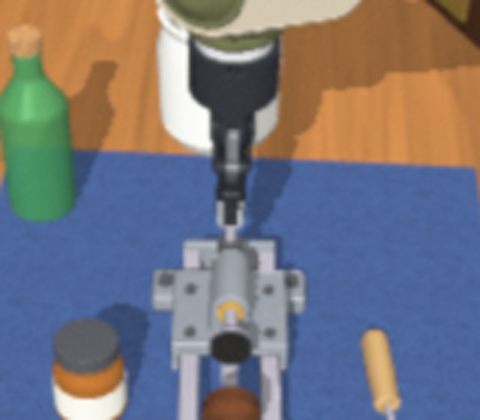

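Call:
drive_tool --series "0 0 -0.015 0 0 0 0; 0 0 -0.03 0 0 0 0; 0 0 -0.03 0 0 0 0; 0 0 -0.03 0 0 0 0"

```text
time_s: 5.25
eef_pos: [581.8, -148.3, 138.8]
ee_rot: [0.002, -0.027, 1.0, -0.002]
force: [2.8, -3.3, -10.8]
grip_width: 0.289
```

Call:
drive_tool --series "0 0 -0.015 0 0 0 0; 0 0.03 -0.015 0 0 0 0; 0 0.06 -0.015 0 0 0 0; 0 0.1 -0.015 0 0 0 0; 0 0.1 -0.015 0 0 0 0"

```text
time_s: 5.75
eef_pos: [581.2, -136.9, 140.3]
ee_rot: [0.002, -0.027, 1.0, -0.003]
force: [3.3, -5.2, -11.4]
grip_width: 0.29
```

Run:
```python
from h import *
row([581.2,-148,137],[-.056,.998,0])
t=cam('top','e.png'); print([(d['rect'],d['confidence']) for d in nets.spot_in('pad_face',t)[:2]])
g=t['frame'][195:220,355:390].max(2);print((g<50).sum(0))
```

```text
pos [ 581.2 -136.9  140.3] f [  3.3  -5.2 -11.4] w 0.29 row [ 0.005 -0.092  0.028] [-0.013  0.008 -0.002]
[([366.1, 195.3, 393.7, 215.5], 0.61), ([339.4, 273.2, 411.1, 291.5], 0.54)]
[0 0 0 0 0 0 0 0 0 0 0 0 0 0 0 0 0 0 0 0 0 0 0 0 0 0 0 0 0 0 0 0 0 0 0]
```

Call:
drive_tool --series "0 0.06 0 0 0 0 0; 0 0.14 0 0 0 0 0; 0 0.22 0 0 0 0 0; 0 0.3 0 0 0 0 0; 0 0.35 0 0 0 0 0; 0 0.38 0 0 0 0 0; 0 0.41 0 0 0 0 0; 0 0.44 0 0 0 0 0; 0 0.47 0 0 0 0 0; 0 0.5 0 0 0 0 0; 0 0.53 0 0 0 0 0; 0 0.56 0 0 0 0 0; 0 0.59 0 0 0 0 0; 0 0.62 0 0 0 0 0; 0 0.62 0 0 0 0 0"

```text
time_s: 7.35
eef_pos: [577.1, -63.7, 139.7]
ee_rot: [0.002, -0.027, 1.0, -0.004]
force: [3.5, -8.6, -11.8]
grip_width: 0.286
```

Run:
```python
from h import *
row([575.3,-43.5,140.3],[-.056,.998,0])
b=cam('top')['frame'][150:270,125:445,::-1]
cv2.imwrite('pics/f.png',cv2.resize(b,None,fx=2.5,fy=2.5,interpolation=cv2.INTER_CUBIC))
```

```text
pos [577.1 -63.7 139.7] f [  3.5  -8.6 -11.8] w 0.286 row [ 0.006  0.169 -0.006] [-0.017  0.008 -0.003]
```

View pics/f.png

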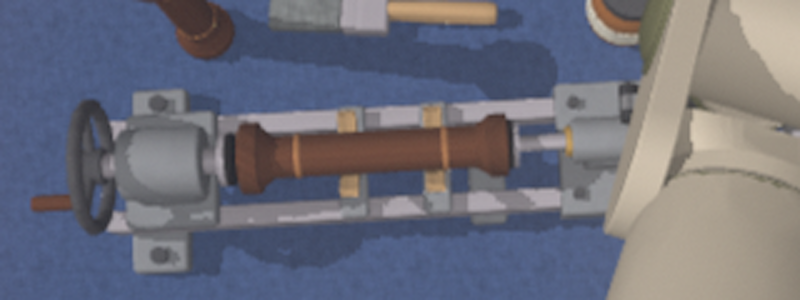

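Call:
drive_tool --series "0 0.02 0 0 0 0 0; 0 0.04 0 0 0 0 0; 0 0.06 0 0 0 0 0; 0 0.08 0 0 0 0 0; 0 0.1 0 0 0 0 0; 0 0.12 0 0 0 0 0; 0 0.14 0 0 0 0 0; 0 0.16 0 0 0 0 0; 0 0.16 0 0 0 0 0"

```text
time_s: 8.3
eef_pos: [576.2, -46.4, 139.5]
ee_rot: [0.002, -0.027, 1.0, -0.006]
force: [3.0, -13.0, -10.8]
grip_width: 0.284
```

Run:
```python
from h import *
row([575.3,-43.5,140.3],[-.056,.998,0])
b=cam('top')['frame'][150:270,125:445,::-1]
cv2.imwrite('pics/g.png',cv2.resize(b,None,fx=2.5,fy=2.5,interpolation=cv2.INTER_CUBIC))
```

```text
pos [576.2 -46.4 139.5] f [  3.  -13.  -10.8] w 0.284 row [ 0.006  0.024 -0.007] [-0.023  0.008 -0.004]
```

View pics/g.png

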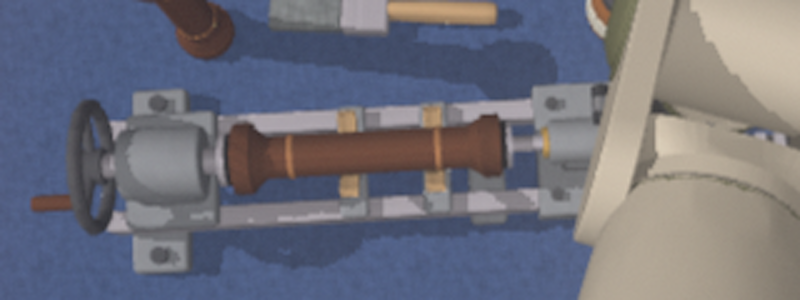

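Call:
drive_tool --series "0 0 0 0 0 0 0.38; 0 0 0 0 0 0 0.38; 0 0 0 0 0 0 0.38; 0 0 0.04 0 0 0 0.38; 0 0 0.075 0 0 0 0.38; 0 0 0.075 0 0 0 0.38; 0 0 0.075 0 0 0 0.38"

```text
time_s: 9.05
eef_pos: [576.1, -46.4, 130.3]
ee_rot: [0.002, -0.027, 1.0, -0.005]
force: [0.7, -0.4, 0.4]
grip_width: 0.377
```

Run:
```python
from h import *
row([575.3,-43.5,140.3],[-.056,.998,0])
b=cam('side','i.png')['frame'][60:200,240:400,::-1]
cv2.imwrite('pics/h.png',cv2.resize(b,None,fx=4,fy=4,interpolation=cv2.INTER_CUBIC))
```

```text
pos [576.1 -46.4 130.3] f [ 0.7 -0.4  0.4] w 0.377 row [ 0.005  0.024 -0.084] [-0.022  0.007 -0.004]
```

View pics/h.png

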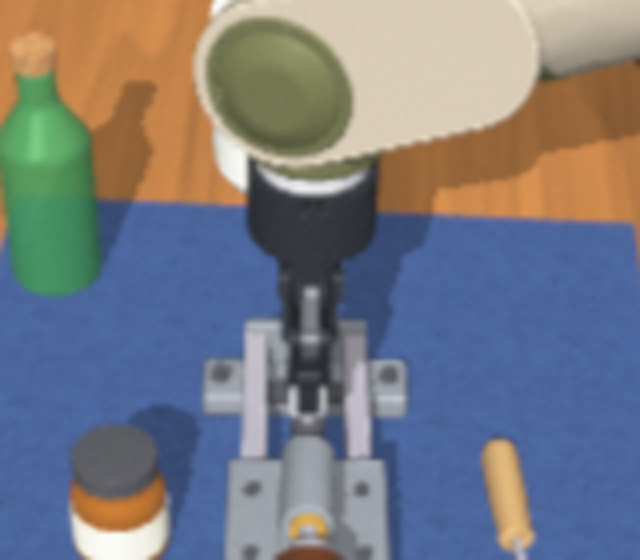

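Call:
drive_tool --series "0 0.03 0 0 0 0 0.38; 0 0.042 0 0 0 0 0.38; 0 0.028 0 0 0 0 0.38; 0 0.05 0 0 0 0 0.38; 0 0.036 0 0 0 0 0.38; 0 0.058 0 0 0 0 0.38; 0 0.044 0 0 0 0 0.38; 0 0.058 0 0 0 0 0.38; 0 0.066 0 0 0 0 0.38"

```text
time_s: 10.0
eef_pos: [576.0, -40.8, 130.7]
ee_rot: [0.002, -0.027, 1.0, -0.008]
force: [-0.1, -18.6, -1.1]
grip_width: 0.38
```

Call:
drive_tool --series "0 0.02 0 0 0 0 0.38; 0 0.03 0 0 0 0 0.38; 0 0.03 0 0 0 0 0.38"

```text
time_s: 10.3
eef_pos: [576.0, -39.3, 130.7]
ee_rot: [0.003, -0.027, 1.0, -0.01]
force: [-0.4, -14.1, -2.2]
grip_width: 0.38
```

Call:
drive_tool --series "0 -0.01 0 0 0 0 0.38; 0 0.026 0 0 0 0 0.38; 0 0.026 0 0 0 0 0.38; 0 -0.004 0 0 0 0 0.38; 0 0.034 0 0 0 0 0.38; 0 0.034 0 0 0 0 0.38; 0 0.004 0 0 0 0 0.38; 0 0.042 0 0 0 0 0.38; 0 0.042 0 0 0 0 0.38; 0 0.01 0 0 0 0 0.38; 0 0.05 0 0 0 0 0.38; 0 0.05 0 0 0 0 0.38"

```text
time_s: 11.5
eef_pos: [575.7, -33.4, 130.7]
ee_rot: [0.003, -0.027, 1.0, -0.011]
force: [-0.5, -6.8, -1.7]
grip_width: 0.379
```

Call:
drive_tool --series "0 -0.03 0 0 0 0 0.38; 0 -0.06 0 0 0 0 0.38; 0 -0.067 0 0 0 0 0.38; 0 -0.075 0 0 0 0 0.38; 0 -0.083 0 0 0 0 0.38; 0 -0.091 0 0 0 0 0.38; 0 -0.099 0 0 0 0 0.38; 0 -0.107 0 0 0 0 0.38; 0 -0.115 0 0 0 0 0.38; 0 -0.123 0 0 0 0 0.38; 0 -0.131 0 0 0 0 0.38; 0 -0.131 0 0 0 0 0.38"

```text
time_s: 12.7
eef_pos: [576.1, -42.7, 130.9]
ee_rot: [0.002, -0.027, 1.0, -0.005]
force: [-0.5, 33.2, 3.6]
grip_width: 0.379
```

Call:
drive_tool --series "0 0.03 0 0 0 0 0.38; 0 0.033 0 0 0 0 0.38; 0 0.033 0 0 0 0 0.6; 0 0.033 0 0 0 0 1; 0 0.033 0 0 0 0 1; 0 0.033 -0.3 0 0 0 1; 0 0.033 -0.6 0 0 0 1; 0 0.033 -0.8 0 0 0 1"

```text
time_s: 13.5
eef_pos: [575.8, -38.2, 229.4]
ee_rot: [0.004, -0.027, 1.0, -0.006]
force: [-0.3, -0.3, -0.7]
grip_width: 0.994
```

Call:
drive_tool --series "0 -0.4 -0.2 0 0 0 1; 0 -0.8 -0.4 0 0 0 1; 0.4 -1 -0.4 0 0 0 1; 0.8 -1 -0.4 0 0 0 1; 1 -1 -0.4 0 0 0 1; 1 -1 -0.4 0 0 0 1"

```text
time_s: 14.1
eef_pos: [459.9, -164.7, 278.6]
ee_rot: [0.004, -0.026, 1.0, -0.006]
force: [0.4, -0.1, -0.5]
grip_width: 0.999
```

Run:
```python
from h import *
row([575.3,-43.5,140.3],[-.056,.998,0])
s=cam('side','s9.png');t=cam('top','t9.png')
a=s['frame'][120:260,280:360,::-1];b=t['frame'][150:255,130:445,::-1]
A=cv2.resize(a,None,fx=2.4,fy=2.4,interpolation=cv2.INTER_CUBIC);B=cv2.resize(b,None,fx=1.9,fy=1.9,interpolation=cv2.INTER_CUBIC)
C=np.zeros((A.shape[0],A.shape[1]+B.shape[1],3),np.uint8);C[:,:A.shape[1]]=A;C[:B.shape[0],A.shape[1]:]=B
cv2.imwrite('pics/j.png',C);print(A.shape,B.shape)
```

```text
pos [ 459.9 -164.7  278.6] f [ 0.4 -0.1 -0.5] w 0.999 row [-1.005  0.973  1.148] [-0.025  0.014 -0.009]
(336, 192, 3) (200, 598, 3)
```

View pics/j.png

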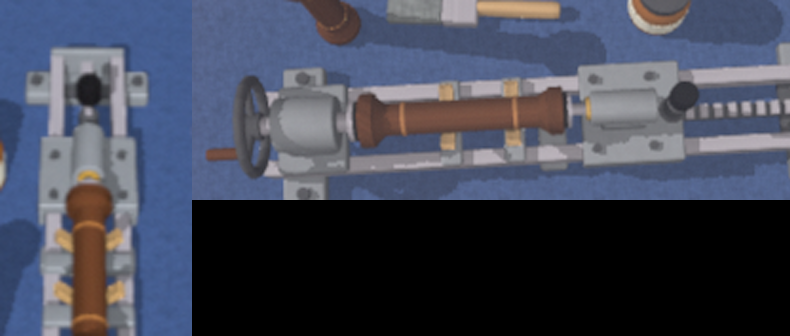

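Run:
```python
from h import *
s=cam('side');t=cam('top')
def blob(f,b):
    a,y,c,d=b;m=(f[y:d,a:c].max(2)<60).astype(np.uint8)
    k,l,st,ce=cv2.connectedComponentsWithStats(m);i=1+np.argmax(st[1:,4]);return st[i]+[a,y,0,0,0]
s0=cv2.imread('pics/side0.png');t0=cv2.imread('pics/top0.png')
print('side0',blob(s0,(305,110,330,145)),'now',blob(s['frame'],(305,140,330,168)))
print('top0',blob(t0,(430,175,475,220)),'now',blob(t['frame'],(370,180,405,225)))
print('tri',tri(s,(317.1,152),t,(388.9,198.4)).round(1))
def pred(p,x,y,z0,z1):
    A=np.linspace(0,6.28,40)
    P=np.array([proj(p,[x+13*np.cos(a),y+13*np.sin(a),z]) for a in A for z in(z0,z1)]);return P.min(0).round(1),P.max(0).round(1)
for pin in(0,8):
  print(pin,'0:',pred(s,581.3,-147.5,125+pin,155+pin),pred(t,581.3,-147.5,125+pin,155+pin))
  for y in(-40,-37): print(pin,y,pred(s,575.5,y,125+pin,155+pin),pred(t,575.5,y,125+pin,155+pin))
```

```text
side0 [313 121   8  12  88] now [312 151  11  13 113]
top0 [445 191  13  13  51] now [382 200  13   8  42]
tri [574.2 -34.  161.2]
0 0: (array([311.6, 122.6]), array([321.4, 137.6])) (array([440.5, 188. ]), array([459.3, 205.2]))
0 -40 (array([311.3, 148.9]), array([321.8, 164.8])) (array([382.1, 191.2]), array([399. , 208.3]))
0 -37 (array([311.2, 149.6]), array([321.8, 165.6])) (array([380.5, 191.2]), array([397.3, 208.3]))
8 0: (array([311.6, 120.2]), array([321.5, 135.3])) (array([441.6, 187.1]), array([460.6, 204.5]))
8 -40 (array([311.3, 146.4]), array([321.9, 162.4])) (array([382.7, 190.3]), array([399.8, 207.6]))
8 -37 (array([311.2, 147.2]), array([321.8, 163.2])) (array([381.1, 190.3]), array([398.1, 207.6]))
```

Run:
```python
import cv2,numpy as np
t0=cv2.imread('pics/top0.png')[180:235,365:465];t9=cv2.imread('pics/t9.png')[180:235,305:405]
C=np.vstack([t0,t9]);C=cv2.resize(C,None,fx=5,fy=5,interpolation=cv2.INTER_CUBIC)
for i in range(0,100,10):
    cv2.putText(C,str(i),(i*5,12),0,.35,(0,255,255));cv2.line(C,(i*5,0),(i*5,550),(0,255,255),1)
cv2.imwrite('pics/k.png',C)
```

```text
(no output)
```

View pics/k.png

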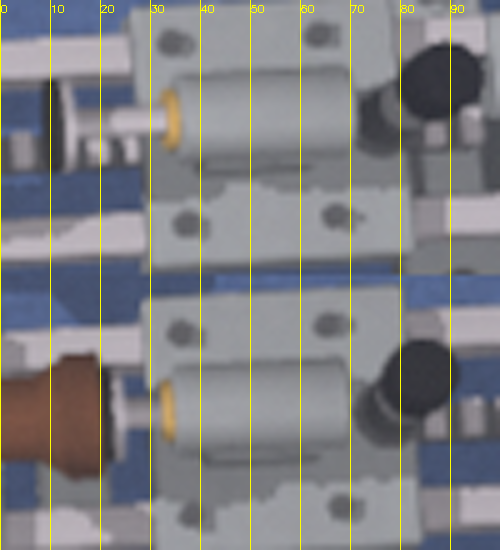

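```bash
python3 -c "
from h import *
print(ctrl.finish_job(), telemetry.sense()['time_s'])"
```

```text
the job is handed in; nothing more can be done
the job is handed in; nothing more can be done
```

I did the job and handed it in. The last clock reading I noted was 14.1 s, and only two quick camera calls came after it. I have no verdict back.

**What I did:** I gripped the knob and lifted the pin. I slid the tailstock about 102 mm until the bobbin stood against the head plate. Then I loosened the fingers, let the pin down and nudged the tailstock to and fro until it locked, opened the gripper and backed away.

**Last checks:**
- **Pin:** The tailstock held against a 33 N backward push, well above its 9 N drag. In the side view the knob's height fits the pin fully down; on a land it would show about 3–4 pixels higher. I did not test a hard forward push after it locked.
- **Pad:** It is pressed in about 20 mm, past half-way but inside the 4–26 mm limit. The picture gives 19.5–20.5 mm and the arm's travel about 21 mm, within about 3 mm. The neighbouring notch would have left only about 5 mm.
- **Bobbin:** In the top view it lies in its rests, against the head plate and the pad.
- **Bystanders:** The brush, jar and spare bobbin look unmoved in the last pictures. The tin and screwdriver were outside the last crops; the arm passed above them at over 230 mm, and the wrist force was near zero on those moves.
- **Disagreement:** Finding the knob's top from hand-picked pixels in the two views gave 161 mm, against 155 mm expected with the pin down. That same rough method read 2.5 mm high at the start, so I trusted the side-view fit and the lock test instead.

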